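# Snap the grease coupler onto the leaning nipple and hold it pressed

### The job

Take the grease coupler off its parking post and push it squarely, mouth first, onto the leaning grease nipple of the bearing housing until it snaps on. Then keep pushing along the nipple's axis until the sprung nipple is fully down, and finish while still gripping the coupler and holding it pressed down against the spring. Leave the mug, the jar and the wrench where they are.

Things in the scene. Friction and masses are not known exactly. Their poses are not given: they have to be found in the camera images.
- coupler_grip (a point): Middle of the coupler's square grip (26 mm across flats), on the axis, 58 mm from the mouth; axes as the coupler's.
- coupler_mouth (a point): Centre of the coupler's open mouth, in the plane of the rim; z points into the coupler, along its axis. The mouth is a funnel 25 mm wide at the rim, narrowing to a 17 mm lip (3 to 5 mm in); behind it a cavity 23 mm wide, 22 mm deep from the rim.
- park_top (a point): Top face of the parking post's black round foot (68 mm in diameter, 10 mm high, fixed to the bench), on its axis; the coupler's rim rests here. A steel pin 13 mm in diameter stands 16 mm up from here inside the coupler: lift the coupler straight up by more than 16 mm to free it.
- nipple_seat (a point): Centre of the top of the nipple's flange (33 mm in diameter), moving with the nipple. z: outward along the nipple's axis, leaning 0.49 rad from vertical, robotwards. The head, 15 mm in diameter with a tapered tip, stands 20 mm out. Four sprung balls on its sides catch behind the coupler's lip. Fully on: the coupler's rim lies on this flange, mouth and seat coincide, z axes agree; any roll.
- nipple (a joint): How far the sprung nipple is pushed in along its axis, in m: 0 out, 0.010 fully down on its stop. The spring needs 8 N to start and 14 N at the stop, and pushes it out again when let go. About 20 N of push snaps the coupler on and puts the nipple on its stop.
- coupler: The loose grease coupler, 250 g, 92 mm long, standing mouth down on the parking post. Origin: centre of its mouth. z: from the mouth to the closed end. From the mouth up: round steel sleeve 33 mm in diameter, 34 mm long; square aluminium grip 26 x 26 mm, 48 mm long, its faces looking along x and y; brass stub 15 mm in diameter, 10 mm long.
- mug: Bystander: grey lidded travel mug, 84 mm wide, 158 mm tall, with a side handle; origin at the centre of its base.
- greasejar: Bystander: closed jar, 70 mm in diameter, 85 mm tall; origin at the centre of its base.
- wrench: Bystander: 180 mm spanner lying flat on the bench to the robot's right; origin below its middle, x along its length.
- bearing: Grey cast bearing housing with a steel shaft, bolted to the bench; carries the nipple. 170 mm long along y, 76 mm along x, 83 mm high; origin at the centre of its underside. The nipple leans towards -x; its seat is 32 mm towards -x and 105 mm up when the nipple is out.
There are look-alikes about, which are no part of the job. There is more than one size of the coupler; the one meant has the size given above. Leave any purple look-alike of the bearing alone.

How it is judged:
On the way:
1. the coupler is lifted off its parking post in the gripper (distance between coupler_mouth and park_top above 0.03 m and contact force between the fingers and coupler above 2 N), for 0.1 s.
At the end, for the whole second after the job is handed in: The coupler is snapped home on the leaning nipple (rim within 2 mm of the flange, centred within 4 mm, axes within 0.12 rad), the sprung nipple is held in by at least 6.5 of its 10 mm, and the fingers still grip the coupler (distance between coupler_mouth and nipple_seat below 0.004 m and z of coupler_mouth in the frame of nipple_seat below 0.002 m and angle between the z axis of coupler_mouth and the z axis of nipple_seat, either way round below 0.12 rad and value of joint nipple above 0.0065 m and contact force between the fingers and coupler above 5 N); the arm keeps its last pose, push and grip.
It fails at once if a bystander (mug, jar or wrench) was shifted by more than 3 cm (distance of any of mug, greasejar, wrench from where it was at the start of the episode above 0.03 m).
It also fails if it takes over 42 s, if anything falls off the work surface, if the arm or the gripper's body presses on something with over 40 N, if the wrist force passes 120 N, or if a joint passes its speed limit or range.

### The arm

A 6-joint arm with a two-finger parallel gripper is mounted at the origin on the work surface. World frame = base frame: x ahead of the robot, y to its left, z up, the work surface at z = 0. Lengths are in m, angles in rad, forces in N, time in s.
With the tool pointing down it reaches from about 0.35 to 0.925 m from the base axis. Payload 6.4 kg.
Tool frame: the origin (TCP) lies between the finger pads; the fingertips stand 19 mm ahead of it and the grasp point (between the pads) is the TCP (env.tip_extent is the x of the fingertips in the tool frame, in m); x points along the fingers, y is the direction in which the jaws open and shut, and the axes are right-handed (so a half turn about x gives the same grasp; the last joint's range is limited). The gripper opens to 85 mm and grips with 20 to 120 N. Pads are 22 mm wide; open, the fingers measure 114 mm over their backs; the gripper's body (76 mm by 85 mm) begins 54 mm behind the grasp point. The pads swing forward as they close: fully open they stand 13 mm farther back than shut.
Start: joints at [0.951, 0.245, 1.558, -0, 1.339, -0.174], TCP at [0.28, 0.586, 0.25] pointing down, gripper open.
Joint ranges: [-3.13, 3.13], [-1.02, 2.26], [0.13, 2.54], [-0.95, 4.09], [0.21, 2.88], [-2.74, 2.74]. Speed limits (rad/s): [2.57, 2.57, 3.14, 3.14, 3.14, 3.14].

### API

Orientations are given as a rotation vector (axis times angle).
In Python, from plant import env, read_camera, get_calibration, ticket gives the robot as it stands.
- The arm moves only by the tool apply_moves, never from a script. Its argument "plan" is a list that holds one entry, the list of rows, each a list of 7 numbers: the finger opening in cm, from 0 to 8.54, then the shift along the tool's x, y, z in cm, then the turn, a rotation vector about the tool's x, y, z in rad. In form: [[[fingers, dx, dy, dz, rx, ry, rz], ...]]. A call has 1 to 20 rows; each row shifts and turns the commanded pose from where the row before left it, along the tool's axes as they then stand; what a row does not reach is not made up. A row lasts 1/8 s, in which the tool goes at most 62.5 mm and 10.7 degrees, less where a joint would pass 70% of its speed; a pose out of reach is approached as far as the arm can. A call is refused whole if a number of a shift passes 6.25 or a number of a turn 0.188, either way. A call with a gripper value outside its range is refused whole. The fingers move at their own pace and stop on an object; "squeeze" is the grip in N (left out, the last holds). Time passes only in rows, so rows that do not move let the fingers close. It gives the time, the measured TCP pose, the force and the opening at its end, in the units of the state.
- env.get_obs(): the state, without advancing time (a new reading comes with each control period).
- read_camera(name): name is "scene" or "top"; returns (picture, depth): 420x560x3 uint8, red, green, blue; 420x560 float32, m along the optical axis (not along the pixel's ray), 0 where there is no reading.
- get_calibration(name): a dict with "fov_y" (degrees; the focal length in pixels is half the picture's height over the tangent of half this angle, whatever the lens; pixels are square), "cx", "cy" (the principal point, pixels), "rvec" (rotation vector, rad) and "tvec" (3), from world to camera coordinates, as OpenCV has them. Camera axes: x right, y down, z forward; pixel columns grow to the right and rows downward; lengths in m; the calibration is good to about 2 mm. A picture is of the moment at which its call begins. get_calibration takes no time and is no camera call.
- ticket.finish_job(): hands the job in, once; it reports no verdict.
The state is a dict: "time": time; "qpos": joint angles; "qvel": joint speeds; "joint_efforts": joint torques, N m; "eef_pos": TCP position; "ee_rot": TCP orientation; "wrist_force": force on the tool from outside, world axes, zero at the start; "ft_torque": the same for the moment, N m; "width": opening from 0.0 (shut) to 1.0 (fully open).
Only numpy, scipy, OpenCV 4.12 (cv2) and the standard library are available. Lean on these libraries where they do the work, as an engineer would, in place of code of your own. Each camera call takes 0.05 s, during which the arm holds its last target. There are 200 camera calls.

## Working session

There is one attempt and no reset: what is moved stays moved. The work goes in short steps, Python scripts to look and compute and a tool call to move; the robot and the scene stay as the last step left them, time stands still between calls to the robot, and variables do not carry over. Pictures are saved under pics/ and viewed, about 8 in all and at most 12, crops included, and the job is handed in when it is done.

Besides the shell and the picture viewer there is one more tool, called after "Emit:" by a JSON object that holds its "fn" and its "kwargs", one argument or row to a line. apply_moves: Moves the arm, as the interface text tells. Its arguments: {"type":"object","properties":{"plan":{"type":"array","items":{"type":"array","items":{"type":"array","items":{"type":"number"}}}},"squeeze":{"type":"number"}},"required":["plan"]}

```bash
ls; mkdir -p pics
cat > h.py <<'E'
import numpy as np, cv2
from plant import env, read_camera, get_calibration, ticket
from scipy.spatial.transform import Rotation as R
def cal(n):
    c=get_calibration(n); f=210/np.tan(np.radians(c["fov_y"])/2)
    Rm=R.from_rotvec(c["rvec"]).as_matrix(); return f,c["cx"],c["cy"],Rm,np.array(c["tvec"])
def cloud(n,d):
    f,cx,cy,Rm,t=cal(n); v,u=np.mgrid[:d.shape[0],:d.shape[1]]
    P=np.stack([(u-cx)/f*d,(v-cy)/f*d,d],-1); return (P-t)@Rm
def proj(n,p):
    f,cx,cy,Rm,t=cal(n); q=Rm@np.array(p)+t; return np.array([cx+f*q[0]/q[2],cy+f*q[1]/q[2]])
def ray(n,u,v,z):
    f,cx,cy,Rm,t=cal(n); d=Rm.T@np.array([(u-cx)/f,(v-cy)/f,1]); o=-Rm.T@t
    return o+d*(z-o[2])/d[2]
E
python3 - <<'E'
from h import *
for n in("scene","top"):
    p,d=read_camera(n); np.savez(f"{n}0.npz",p=p,d=d); cv2.imwrite(f"pics/{n}0.png",p[...,::-1])
    print(n,get_calibration(n))
o=env.get_obs(); print(o)
E
```

```text
pics
scene {'fov_y': 53.51595792072024, 'cx': 280.5263650966136, 'cy': 210.06118974990207, 'rvec': array([ 0.95042239,  2.61906173, -0.85896456]), 'tvec': array([ 0.44150296, -0.25285924,  1.31325058])}
top {'fov_y': 49.218374872966656, 'cx': 279.7098416060168, 'cy': 210.64239243205867, 'rvec': array([ 2.14899005, -2.19163183,  0.10559569]), 'tvec': array([0.0231581 , 0.5850518 , 1.25558375])}
{'time': 0.1, 'qpos': array([ 9.50872401e-01,  2.45754362e-01,  1.55890226e+00,  1.46441235e-05,
        1.33870776e+00, -1.74063023e-01]), 'qvel': array([-0.00075295, -0.00149481, -0.00305416,  0.00073293, -0.00143157,
       -0.00212883]), 'joint_efforts': array([-7.03887836e-04, -4.30676651e+01, -3.27126431e+01, -2.03479635e-04,
        2.87880939e-03,  2.37546772e-05]), 'eef_pos': array([0.27999326, 0.58607898, 0.24927856]), 'ee_rot': array([ 0.34840098,  1.54306848, -0.3509766 ]), 'wrist_force': array([ 0.57009845,  0.27707464, -0.17555862]), 'ft_torque': array([ 0.00498862,  0.0017888 , -0.0086639 ]), 'width': 0.9978485886012742}
```

View pics/scene0.png

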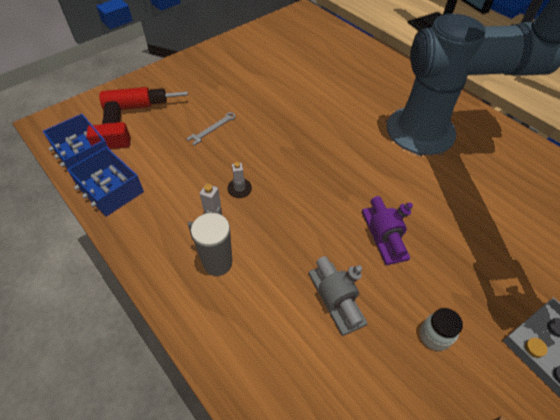

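View pics/top0.png

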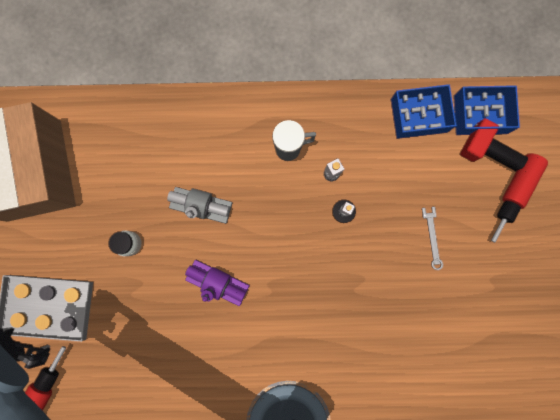

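The scene view shows couplers at (209,200) and (238,180), the latter on a round black foot. The grey bearing is at (338,290) and its nipple tip at (356,270). The mug is at (213,245), and the purple look-alike at (387,228). In the top view the couplers are at (335,168) and (347,209), and the bearing at (200,204). Next I measure from depth.

```bash
cat > m.py <<'E'
from h import *
import sys
S=np.load("scene0.npz");T=np.load("top0.npz")
Cs=cloud("scene",S["d"]);Ct=cloud("top",T["d"])
def comp(u0,u1,v0,v1,C,zmin,p):
    Q=C[v0:v1,u0:u1];m=Q[...,2]>zmin; return Q[m],p[v0:v1,u0:u1][m]
for nm,(u0,u1,v0,v1) in {"A":(322,348,155,185),"B":(330,360,195,224)}.items():
    Q,c=comp(u0,u1,v0,v1,Ct,0.02,T["p"])
    print(nm,"zmax",np.percentile(Q[:,2],[50,90,99]),len(Q))
    for h in(0.015,0.05,0.08,0.095):
        q=Q[Q[:,2]>h]; 
        if len(q): print(h,len(q),q.min(0),q.max(0))
    q=Q[(Q[:,2]>0.075)]; print("top pts mean",q.mean(0)); 
    r=cv2.minAreaRect(q[:,:2].astype(np.float32)*1000); print(r)
for nm,(u0,u1,v0,v1) in {"A":(195,225,180,217),"B":(224,256,158,200)}.items():
    Q,c=comp(u0,u1,v0,v1,Cs,0.02,S["p"]); print("scene",nm,Q.min(0),Q.max(0),np.percentile(Q[:,2],99))
Q=Cs[225:345,300:375];q=Q[Q[...,2]>0.09];print("bearing hi",q.min(0),q.max(0),q.mean(0))
Q=Ct[180:225,160:240];q=Q[Q[...,2]>0.02];print("bearing top",q.min(0),q.max(0));q=Q[Q[...,2]>0.095];print(len(q),q.mean(0),q.max(0))
a=S["p"][155:220,185:265,::-1];b=S["p"][245:335,300:375,::-1];c=T["p"][150:230,310:370,::-1];d=T["p"][180:228,160:240,::-1]
r=lambda x:cv2.resize(x,(400,300),interpolation=cv2.INTER_CUBIC)
cv2.imwrite("pics/c1.png",np.vstack([np.hstack([r(a),r(b)]),np.hstack([r(c),r(d)])]))
E
python3 m.py
```

```text
A zmax [0.10702509 0.12167098 0.12656099] 298
0.015 298 [ 0.67052815 -0.15839229  0.02068967] [ 0.71530955 -0.11482724  0.12695744]
0.05 246 [ 0.67052815 -0.15839229  0.05051854] [ 0.71530955 -0.11482724  0.12695744]
0.08 207 [ 0.67070275 -0.15839229  0.08226414] [ 0.71530955 -0.11482724  0.12695744]
0.095 190 [ 0.67070275 -0.15839229  0.09500393] [ 0.71530955 -0.11482724  0.12695744]
top pts mean [ 0.69020838 -0.13514775  0.10868248]
((692.994384765625, -137.50904846191406), (35.308448791503906, 36.69586944580078), 25.46080780029297)
B zmax [0.08889612 0.10099793 1.30700858] 160
0.015 160 [ 0.45924958 -0.18419331  0.02168146] [0.59966077 0.0114389  1.30700858]
0.05 129 [ 0.45924958 -0.18419331  0.05036638] [0.59966077 0.0114389  1.30700858]
0.08 107 [ 0.45924958 -0.18419331  0.08083819] [0.59966077 0.0114389  1.30700858]
0.095 30 [ 0.45924958 -0.17692947  0.09513983] [0.59001152 0.0114389  1.30700858]
top pts mean [ 0.5784869  -0.16235862  0.13621593]
((520.3450927734375, -89.9908676147461), (31.43529510498047, 234.72210693359375), 38.690364837646484)
scene A [ 0.67112732 -0.15896299  0.02096916] [0.9805446  0.46236808 0.89902046] 0.15837271838175043
scene B [ 0.5683646  -0.18454414  0.0207146 ] [0.9805446  0.46236808 0.89902046] 0.33417124353323313
bearing hi [0.56540322 0.23052807 0.09033711] [0.9805446  0.46236808 0.89902046] [0.64397659 0.280069   0.22735615]
bearing top [0.45924958 0.0114389  0.02006986] [0.6534841  0.32309963 1.30700858]
134 [0.56990569 0.22561264 0.20776658] [0.5952769  0.26273596 1.30700858]
```

View pics/c1.png

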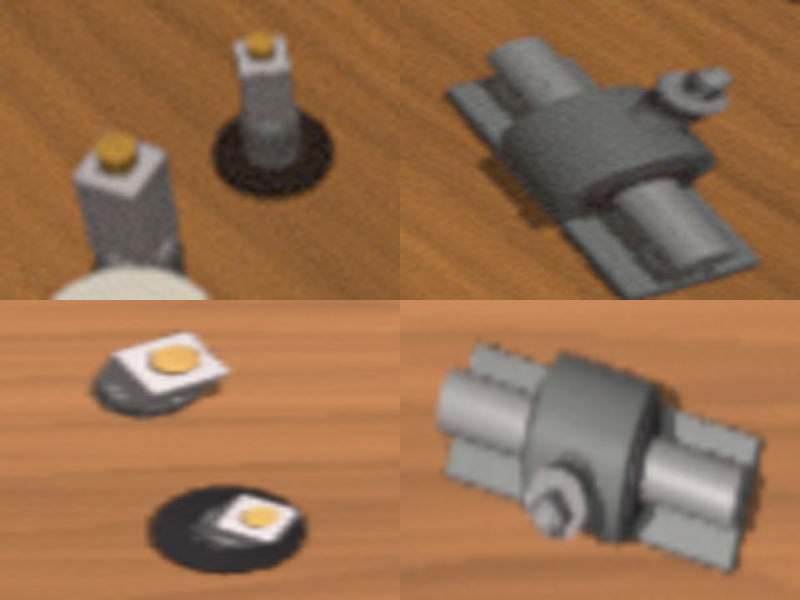

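The right coupler is B at top (347,209): on the black foot, top at 0.101 m as it should be (A is oversized, 0.127 m). Now the precise poses.

```bash
cat > m2.py <<'E'
from h import *
S=np.load("scene0.npz");T=np.load("top0.npz")
Cs=cloud("scene",S["d"]);Ct=cloud("top",T["d"])
def box(C,u0,u1,v0,v1,z0,z1):
    Q=C[v0:v1,u0:u1].reshape(-1,3); return Q[(Q[:,2]>z0)&(Q[:,2]<z1)]
for n,C,b in(("top",Ct,(330,360,195,224)),("scene",Cs,(224,256,158,200))):
    q=box(C,*b,.086,.097); r=cv2.minAreaRect((q[:,:2]*1000).astype(np.float32)); print(n,"grip top",len(q),q.mean(0),r)
    q=box(C,*b,.098,.11); print("stub",len(q),q.mean(0))
# foot: dark pixels in top, ray on z=0.01
for n,p,(u0,u1,v0,v1) in(("top",T["p"],(326,364,192,228)),("scene",S["p"],(222,258,172,202))):
    m=(p[v0:v1,u0:u1].max(-1)<50).astype(np.uint8); c=max(cv2.findContours(m,0,2)[0],key=cv2.contourArea)
    h=cv2.convexHull(c)[:,0]+[u0,v0]; w=np.array([ray(n,a,b_,.010)[:2] for a,b_ in h])*1000
    print(n,"foot",cv2.minEnclosingCircle(w.astype(np.float32)))
# square outline in top via bright mask rays on z=.092
p=T["p"][195:224,330:360].astype(int); m=(p.min(-1)>150)|((p[...,0]>180)&(p[...,2]<120)); v,u=np.nonzero(m)
w=np.array([ray("top",a+330,b+195,.092)[:2] for a,b in zip(u,v)])*1000; print("square rgb",len(w),w.mean(0),cv2.minAreaRect(w.astype(np.float32)))
# bearing
q=box(Ct,160,240,180,228,.006,.13); r=cv2.minAreaRect((q[:,:2]*1000).astype(np.float32)); print("bearing",r)
for n,C,b in(("top",Ct,(160,240,180,228)),("scene",Cs,(300,375,245,335))):
    q=box(C,*b,.09,.14); print(n,"high",len(q),q.mean(0),q.min(0),q.max(0))
    q=box(C,*b,.004,.025); r=cv2.minAreaRect((q[:,:2]*1000).astype(np.float32)); print(n,"plate",len(q),r, np.percentile(q[:,2],50))
for n,C,b in(("mugtop",Ct,(270,320,115,165)),("jar",Ct,(105,145,228,260)),("purple",Ct,(180,250,255,310))):
    q=box(C,*b,.03,.2); print(n,q.min(0),q.max(0))
E
python3 m2.py
```

```text
top grip top 74 [ 0.58343912 -0.16958727  0.09076276] ((583.766357421875, -169.97488403320312), (26.13573455810547, 25.834327697753906), 60.302059173583984)
stub 21 [ 0.58382044 -0.16990721  0.10136036]
scene grip top 59 [ 0.5865225  -0.16725734  0.09020951] ((584.7618408203125, -170.11932373046875), (27.084178924560547, 25.797183990478516), 63.58128356933594)
stub 20 [ 0.58518206 -0.16997119  0.10011739]
top foot ((572.228271484375, -191.92507934570312), 12.33219051361084)
scene foot ((586.9680786132812, -166.39471435546875), 32.04161071777344)
square rgb 167 [ 579.49051445 -172.46740636] ((578.9075927734375, -161.01263427734375), (78.18091583251953, 72.26747131347656), 88.86445617675781)
bearing ((614.6573486328125, 248.0171661376953), (216.1133270263672, 133.25497436523438), 87.5301513671875)
top high 129 [0.5804773  0.24432034 0.10861279] [0.56515264 0.2309947  0.09006502] [0.62061064 0.26273596 0.1266862 ]
top plate 507 ((614.3566284179688, 241.04617309570312), (230.06826782226562, 133.25497436523438), 87.5301513671875) 0.014502518649598128
scene high 212 [0.58364836 0.24739275 0.10696349] [0.56540322 0.23052807 0.09033711] [0.59992629 0.26211803 0.12348   ]
scene plate 687 ((561.6307373046875, 244.69354248046875), (181.36085510253906, 162.03167724609375), 74.59542083740234) 0.013933442659645565
mugtop [ 0.72542038 -0.08661762  0.03022683] [0.80781736 0.02782645 0.16329056]
jar [0.46984558 0.4051349  0.03006119] [0.53620073 0.47116167 0.09045814]
purple [0.33971621 0.11067405 0.03520187] [0.43934875 0.2719442  0.12831373]
```

```bash
cat > m3.py <<'E'
from h import *
S=np.load("scene0.npz");T=np.load("top0.npz")
for n,D,(u0,u1,v0,v1) in(("top",T,(160,240,180,228)),("scene",S,(300,375,245,335))):
    C=cloud(n,D["d"])[v0:v1,u0:u1]; p=D["p"][v0:v1,u0:u1].astype(int)
    g=(p.max(-1)-p.min(-1)<35)
    m=g&(C[...,2]>.003)&(C[...,2]<.14)
    k=cv2.connectedComponents(m.astype(np.uint8))[1]; l=np.bincount(k[m]).argmax(); m=k==l
    q=C[m]; r=cv2.minAreaRect((q[:,:2]*1000).astype(np.float32)); print(n,m.sum(),"all",r)
    for z0,z1 in((.003,.02),):
        a=q[(q[:,2]>z0)&(q[:,2]<z1)]; print("plate",len(a),np.median(a[:,2]),cv2.minAreaRect((a[:,:2]*1000).astype(np.float32)))
    hi=q[(q[:,2]>.088)]
    np.save(n+"_hi.npy",hi); print(len(hi),hi.mean(0))
# plane fit to flange: top-facing; axis estimate from joint geometry
from scipy.optimize import least_squares
H=np.vstack([np.load(n+"_hi.npy") for n in("top","scene")])
# flange rim 16.5 mm radius face: yaw/seat fit: points classify by axial coordinate
def f(x):
    ax=np.array([np.cos(x[3])*np.sin(.49),np.sin(x[3])*np.sin(.49),np.cos(.49)])
    d=H-x[:3]; s=d@ax; r=np.linalg.norm(d-np.outer(s,ax),axis=1)
    flange=np.where(r>8.5e-3, np.maximum(abs(s),0)+np.maximum(r-.0165,0), 1)
    side=np.where((s>-.004)&(s<.021),abs(r-.0075),1); tip=np.abs(s-.020)+np.maximum(r-.006,0)
    rim=np.where((s<0)&(s>-.006),abs(r-.0165),1)
    return np.minimum.reduce([flange,side,tip,rim])
best=None
for y in np.arange(0,6.28,.4):
    s=least_squares(f,[.585,.245,.105,y],loss="soft_l1",f_scale=.002,x_scale=[.01,.01,.01,.3])
    if best is None or s.cost<best.cost: best=s
print(best.x,best.cost,np.median(f(best.x)))
E
python3 m3.py
```

```text
top 1464 all ((604.0855102539062, 238.3953857421875), (168.92422485351562, 80.83964538574219), 73.94015502929688)
plate 400 0.015026636031916719 ((608.857177734375, 237.2688751220703), (168.59051513671875, 63.80131530761719), 73.76769256591797)
129 [0.58117173 0.24406539 0.10822871]
scene 2460 all ((606.2108154296875, 238.342041015625), (170.25836181640625, 83.05711364746094), 75.4371566772461)
plate 665 0.0139403658419857 ((610.027099609375, 237.46839904785156), (169.49136352539062, 64.93097686767578), 74.23343658447266)
208 [0.58443655 0.24680785 0.10665654]
[0.58106721 0.24424211 0.10060018 1.31590027] 0.0017695345618037768 0.0030343176802198595
```

```bash
cat > m4.py <<'E'
exec(open("m3.py").read().split("best=None")[0])
yaw=np.radians(164.)
for s0 in((.577,.246,.105),(.58,.244,.102)):
    s=least_squares(lambda x:f([*x,yaw]),s0,loss="soft_l1",f_scale=.0015,x_scale=.005,diff_step=1e-3)
    print(s.x,s.cost,np.median(f([*s.x,yaw])))
ax=np.array([np.cos(yaw)*np.sin(.49),np.sin(yaw)*np.sin(.49),np.cos(.49)])
print("ax",ax)
e1=np.cross(ax,[0,0,1]);e1/=np.linalg.norm(e1);e2=np.cross(ax,e1);t=np.linspace(0,6.28,60)
c=np.array([.577,.246,.105]); out=[]
for n,D,(u0,u1,v0,v1) in(("top",T,(180,220,195,225)),("scene",S,(335,375,255,285))):
    k=10; im=cv2.resize(D["p"][v0:v1,u0:u1,::-1],None,fx=k,fy=k,interpolation=cv2.INTER_CUBIC)
    for h,r,col in((0,.0165,(0,255,0)),(.020,.005,(0,0,255)),(.010,.0075,(255,255,0))):
        P=[((proj(n,c+h*ax+r*(e1*np.cos(a)+e2*np.sin(a)))-[u0,v0]+.5)*k).astype(int) for a in t]
        cv2.polylines(im,[np.array(P)],True,col,1)
    out.append(im)
cv2.imwrite("pics/ov1.png",np.hstack(out))
E
python3 m4.py
```

```text
top 1464 all ((604.0855102539062, 238.3953857421875), (168.92422485351562, 80.83964538574219), 73.94015502929688)
plate 400 0.015026636031916719 ((608.857177734375, 237.2688751220703), (168.59051513671875, 63.80131530761719), 73.76769256591797)
129 [0.58117173 0.24406539 0.10822871]
scene 2460 all ((606.2108154296875, 238.342041015625), (170.25836181640625, 83.05711364746094), 75.4371566772461)
plate 665 0.0139403658419857 ((610.027099609375, 237.46839904785156), (169.49136352539062, 64.93097686767578), 74.23343658447266)
208 [0.58443655 0.24680785 0.10665654]
[0.5792837  0.24585242 0.10238943] 0.0015078708047426613 0.0015843094416781583
[0.57967133 0.24566911 0.1019305 ] 0.0015054418874847666 0.0018042504591269399
ax [-0.45239464  0.12972208  0.88233286]
```

View pics/ov1.png

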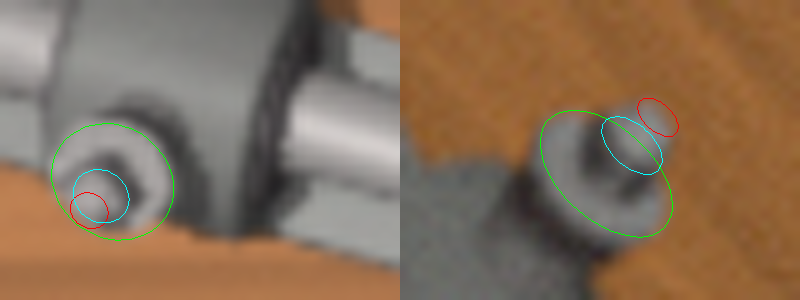

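Overlay: with seat (0.577,0.246,0.105), the flange at (112,182) fits in the top crop. In the scene crop it needs about 0.7 px left and down. That is close enough to start; I'll refine once the coupler is near. Now the approach to the coupler.

```bash
cat >> h.py <<'E'
def pose(): 
    o=env.get_obs(); return np.array(o["eef_pos"]),R.from_rotvec(o["ee_rot"])
def target(axis_down,ydir):
    x=np.array(axis_down,float);x/=np.linalg.norm(x); y=np.array(ydir,float); y-=x*(x@y); y/=np.linalg.norm(y)
    return R.from_matrix(np.column_stack([x,y,np.cross(x,y)]))
def delta(p,Rt=None):
    """turn (tool rotvec) then shift in cm in the turned tool axes"""
    p0,R0=pose(); Rt=Rt or R0; rv=(R0.inv()*Rt).as_rotvec(); s=Rt.inv().apply(np.array(p)-p0)*100
    return rv.round(4),s.round(3)
E
python3 - <<'E'
from h import *
p,r=pose(); print(r.as_matrix().round(3))
for a in(62,152,242,332):
    Rt=target([0,0,-1],[np.cos(np.radians(a)),np.sin(np.radians(a)),0]); print(a,delta([.584,-.170,.25],Rt))
yaw=np.radians(164);print(ray("scene",*(proj("scene",[.577,.246,.105])+[-.6,.7]),.105))
E
```

```text
[[-0.001  0.431  0.902]
 [-0.001  0.902 -0.431]
 [-1.    -0.002 -0.   ]]
62 (array([ 0.0428, -0.0003,  0.0017]), array([ -0.072, -52.486,  62.338]))
152 (array([-1.528e+00, -1.600e-03,  1.100e-03]), array([ -0.072, -62.338, -52.486]))
242 (array([-3.0988e+00, -2.7000e-03, -4.0000e-04]), array([ -0.072,  52.486, -62.338]))
332 (array([1.6136e+00, 1.2000e-03, 1.6000e-03]), array([-0.072, 62.338, 52.486]))
[0.57921141 0.24634715 0.105     ]
```

Emit:
{"fn": "apply_moves", "kwargs": {
  "plan": [
    [[8.5, 0, -3.28, 3.9, 0.0428, 0, 0.0017], [8.5, 0, -3.28, 3.9, 0, 0, 0], [8.5, 0, -3.28, 3.9, 0, 0, 0], [8.5, 0, -3.28, 3.9, 0, 0, 0], [8.5, 0, -3.28, 3.9, 0, 0, 0], [8.5, 0, -3.28, 3.9, 0, 0, 0], [8.5, 0, -3.28, 3.9, 0, 0, 0], [8.5, 0, -3.28, 3.9, 0, 0, 0], [8.5, 0, -3.28, 3.9, 0, 0, 0], [8.5, 0, -3.28, 3.9, 0, 0, 0], [8.5, 0, -3.28, 3.9, 0, 0, 0], [8.5, 0, -3.28, 3.9, 0, 0, 0], [8.5, 0, -3.28, 3.9, 0, 0, 0], [8.5, 0, -3.28, 3.9, 0, 0, 0], [8.5, 0, -3.28, 3.9, 0, 0, 0], [8.5, 0, -3.28, 3.84, 0, 0, 0], [8.5, 0, 0, 0, 0, 0, 0]]
  ]
}}

```text
time: 2.22
eef_pos: [0.5866, -0.1715, 0.2486]
ee_rot: [0.387, 1.537, -0.385]
wrist_force: [-0.3, 1.3, 1.2]
width: 0.998
```

Run:
```python
from h import *
print(pose()[0],pose()[1].as_matrix().round(3),env.get_obs()["qpos"])
Rt=target([0,0,-1],[np.cos(np.radians(62)),np.sin(np.radians(62)),0]); print(delta([.584,-.170,.068],Rt))
```

```text
[ 0.5866379  -0.1715384   0.24864362] [[-0.     0.473  0.881]
 [ 0.002  0.881 -0.473]
 [-1.     0.001 -0.001]] [-4.70333378e-01  1.57640279e-01  1.66200812e+00  1.50139131e-03
  1.32279567e+00 -1.54910895e+00]
(array([-0.0037, -0.0009, -0.0014]), array([ 1.8064e+01,  1.2000e-02, -3.0500e-01]))
```

Emit:
{"fn": "apply_moves", "kwargs": {
  "plan": [
    [[8.5, 3, 0, -0.3, 0, 0, 0], [8.5, 3, 0, 0, 0, 0, 0], [8.5, 3, 0, 0, 0, 0, 0], [8.5, 3, 0, 0, 0, 0, 0], [8.5, 2, 0, 0, 0, 0, 0], [8.5, 1, 0, 0, 0, 0, 0], [8.5, 0, 0, 0, 0, 0, 0]]
  ]
}}

```text
time: 3.1
eef_pos: [0.5838, -0.1668, 0.0992]
ee_rot: [0.384, 1.537, -0.381]
wrist_force: [0.5, 0.2, -0.2]
width: 0.993
```

Run:
```python
from h import *
Rt=target([0,0,-1],[np.cos(np.radians(62)),np.sin(np.radians(62)),0]); print(delta([.584,-.170,.067],Rt),env.get_obs()["wrist_force"])
```

```text
(array([ 0.0003, -0.0006, -0.0017]), array([ 3.223, -0.271,  0.171])) [ 0.49271656  0.19436521 -0.1546721 ]
```

Emit:
{"fn": "apply_moves", "kwargs": {
  "plan": [
    [[8.5, 0.5, -0.27, 0.17, 0, 0, 0], [8.5, 1.3, 0, 0, 0, 0, 0], [8.5, 1.4, 0, 0, 0, 0, 0], [8.5, 0, 0, 0, 0, 0, 0], [2.0, 0, 0, 0, 0, 0, 0], [2.0, 0, 0, 0, 0, 0, 0], [2.0, 0, 0, 0, 0, 0, 0], [2.0, 0, 0, 0, 0, 0, 0]]
  ],
  "squeeze": 40
}}

```text
time: 4.1
eef_pos: [0.5844, -0.1704, 0.0679]
ee_rot: [0.384, 1.535, -0.382]
wrist_force: [-1.5, -0.6, 1.5]
width: 0.292
```

Emit:
{"fn": "apply_moves", "kwargs": {
  "plan": [
    [[0, 0, 0, 0, 0, 0, 0], [0, 0, 0, 0, 0, 0, 0], [0, 0, 0, 0, 0, 0, 0]]
  ],
  "squeeze": 110
}}

```text
time: 4.47
eef_pos: [0.5845, -0.1704, 0.068]
ee_rot: [0.384, 1.535, -0.382]
wrist_force: [-1.6, -1.2, 4.9]
width: 0.288
```

Run:
```python
from h import *
o=env.get_obs();print(o["width"],o["wrist_force"],o["eef_pos"],pose()[1].as_matrix().round(3))
```

```text
0.28816133211456174 [-1.63242286 -1.23625635  4.90497622] [ 0.58445998 -0.17044156  0.06802411] [[ 0.001  0.469  0.883]
 [ 0.001  0.883 -0.469]
 [-1.     0.002  0.001]]
```

Emit:
{"fn": "apply_moves", "kwargs": {
  "plan": [
    [[0, -1, 0, 0, 0, 0, 0], [0, -1.5, 0, 0, 0, 0, 0], [0, -1.5, 0, 0, 0, 0, 0], [0, -3, 0, 0, 0, 0, 0], [0, -4, 0, 0, 0, 0, 0], [0, -4, 0, 0, 0, 0, 0], [0, -3, 0, 0, 0, 0, 0], [0, 0, 0, 0, 0, 0, 0], [0, 0, 0, 0, 0, 0, 0]]
  ]
}}

```text
time: 5.6
eef_pos: [0.5832, -0.17, 0.246]
ee_rot: [0.385, 1.539, -0.381]
wrist_force: [0.3, 0.0, -3.5]
width: 0.29
```

```bash
cat >> h.py <<'E'
AX=np.array([-0.45239,0.12972,0.88233]); SEAT=np.array([.578,.246,.105])
E
python3 - <<'E'
from h import *
o=env.get_obs();print(o["width"],o["wrist_force"],o["eef_pos"])
Rt=target(-AX,pose()[1].as_matrix()[:,1])
print(delta(SEAT+AX*(.0578+.075),Rt))
p,d=read_camera("scene");cv2.imwrite("pics/s1.png",p[...,::-1])
E
```

```text
0.2895986254803764 [ 0.33336086  0.03194756 -3.53788032] [ 0.58321007 -0.17002334  0.24601146]
(array([-0.0233, -0.4828,  0.0946]), array([ -6.47 ,  35.978, -24.272]))
```

View pics/s1.png

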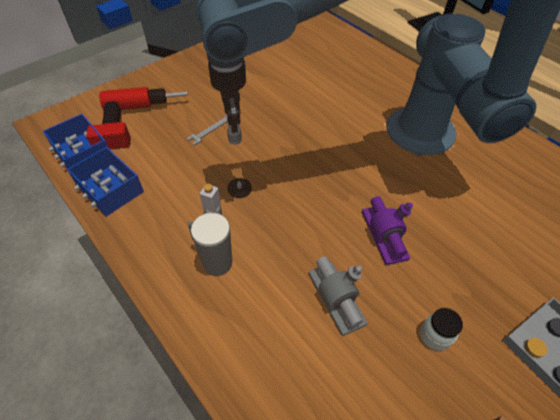

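The coupler is held with its mouth at (235,140), clear of the pin at (239,187). Next, tilt and carry it.

Emit:
{"fn": "apply_moves", "kwargs": {
  "plan": [
    [[0, 0, 0, 0, -0.0058, -0.1207, 0.0237], [0, 0, 0, 0, -0.0058, -0.1207, 0.0237], [0, 0, 0, 0, -0.0058, -0.1207, 0.0237], [0, 0, 0, 0, -0.0058, -0.1207, 0.0237], [0, -0.54, 3, -2.02, 0, 0, 0], [0, -0.54, 3, -2.02, 0, 0, 0], [0, -0.54, 3, -2.02, 0, 0, 0], [0, -0.54, 3, -2.02, 0, 0, 0], [0, -0.54, 3, -2.02, 0, 0, 0], [0, -0.54, 3, -2.02, 0, 0, 0], [0, -0.54, 3, -2.02, 0, 0, 0], [0, -0.54, 3, -2.02, 0, 0, 0], [0, -0.54, 3, -2.02, 0, 0, 0], [0, -0.54, 3, -2.02, 0, 0, 0], [0, -0.54, 3, -2.02, 0, 0, 0], [0, -0.53, 2.98, -2.05, 0, 0, 0], [0, 0, 0, 0, 0, 0, 0], [0, 0, 0, 0, 0, 0, 0]]
  ]
}}

```text
time: 7.9
eef_pos: [0.518, 0.2623, 0.2214]
ee_rot: [0.316, 1.05, -0.353]
wrist_force: [-0.1, -1.0, -3.2]
width: 0.288
```

```bash
cat > chk.py <<'E'
from h import *
import sys
o=env.get_obs();print(o["time"],o["width"],o["wrist_force"],o["eef_pos"],o["qpos"].round(2))
print(delta(SEAT+AX*(.0578+float(sys.argv[2])),target(-AX,pose()[1].as_matrix()[:,1])))
p0,R0=pose(); a=-R0.as_matrix()[:,0]; print("axis",a); mouth=p0-a*.0578; print("mouth pred",mouth)
e1=np.cross(a,[0,0,1]);e1/=np.linalg.norm(e1);e2=np.cross(a,e1);t=np.linspace(0,6.28,60);out=[]
for n in("top","scene"):
    p,d=read_camera(n);np.savez(f"{n}_{sys.argv[1]}.npz",p=p,d=d)
    c=(proj(n,SEAT+AX*.05)).astype(int);u0,v0=c[0]-25,c[1]-30;k=8
    im=cv2.resize(p[v0:v0+60,u0:u0+50,::-1],None,fx=k,fy=k,interpolation=cv2.INTER_CUBIC)
    for q,h,r,col in((mouth,0,.0165,(0,255,0)),(mouth,.034,.0165,(255,255,0)),(SEAT,0,.0165,(0,0,255))):
        P=[((proj(n,q+h*a+r*(e1*np.cos(x)+e2*np.sin(x)))-[u0,v0]+.5)*k).astype(int) for x in t]
        cv2.polylines(im,[np.array(P)],True,col,1)
    out.append(im)
cv2.imwrite(f"pics/k{sys.argv[1]}.png",np.hstack(out))
E
python3 chk.py 1 .075
```

```text
7.9 0.2876260956028533 [-0.05219182 -0.96949899 -3.18450997] [0.51799115 0.26229194 0.22135961] [ 0.39 -0.04  1.97 -0.4   0.85 -0.5 ]
(array([0.    , 0.0002, 0.0021]), array([-0.087,  0.088, -0.007]))
axis [-0.45163355  0.13166341  0.8824352 ]
mouth pred [0.54409556 0.2546818  0.17035485]
```

View pics/k1.png

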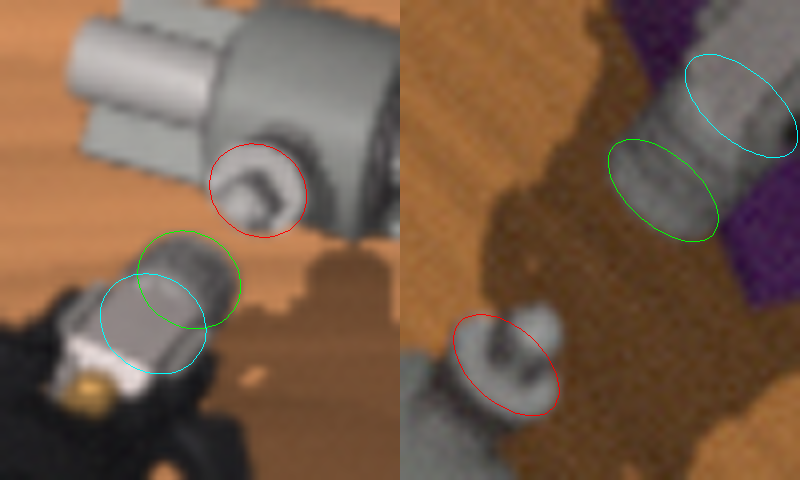

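Top crop: the coupler mouth is at (190,280) and the flange at (258,190), both on their predicted circles. In the scene crop they also agree within about 1 px. I advance until the tip enters the funnel.

Emit:
{"fn": "apply_moves", "kwargs": {
  "plan": [
    [[0, 0.5, 0.08, 0, 0, 0, 0.002], [0, 1, 0, 0, 0, 0, 0], [0, 1, 0, 0, 0, 0, 0], [0, 1, 0, 0, 0, 0, 0], [0, 1, 0, 0, 0, 0, 0], [0, 0.4, 0, 0, 0, 0, 0], [0, 0.2, 0, 0, 0, 0, 0], [0, 0, 0, 0, 0, 0, 0]]
  ]
}}

```text
time: 9.0
eef_pos: [0.5424, 0.257, 0.1783]
ee_rot: [0.318, 1.046, -0.35]
wrist_force: [-0.2, -0.6, -2.7]
width: 0.29
```

```bash
python3 chk.py 2 .022
```

```text
9.0 0.28960252226335276 [-0.21733523 -0.59384501 -2.68243141] [0.54243389 0.25701907 0.17834496] [ 0.37  0.06  1.96 -0.42  0.76 -0.48]
(array([-0.    ,  0.0025, -0.0024]), array([ 0.243, -0.108, -0.15 ]))
axis [-0.45536903  0.12860516  0.88096524]
mouth pred [0.56875422 0.24958569 0.12742517]
```

View pics/k2.png

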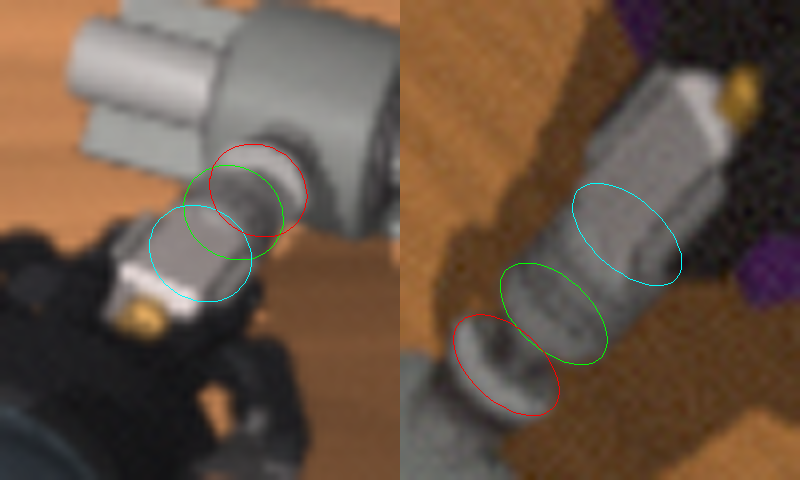

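Aligned in both views, with the mouth at (233,212) in the top crop and (553,315) in the scene crop, and no contact force. I apply a small lateral correction and push on gently.

Emit:
{"fn": "apply_moves", "kwargs": {
  "plan": [
    [[0, 0.2, -0.1, -0.12, 0, 0.0025, -0.002], [0, 0.3, 0, 0, 0, 0, 0], [0, 0.3, 0, 0, 0, 0, 0], [0, 0, 0, 0, 0, 0, 0]]
  ]
}}

```text
time: 9.6
eef_pos: [0.5445, 0.2554, 0.1701]
ee_rot: [0.317, 1.05, -0.352]
wrist_force: [0.6, 0.3, -2.6]
width: 0.296
```

```bash
cat > st.py <<'E'
from h import *
o=env.get_obs();p0,R0=pose();F=np.array(o["wrist_force"])
print(o["time"],"Ftool",R0.inv().apply(F).round(1),"torq",np.round(o["ft_torque"],2))
a=-R0.as_matrix()[:,0];m=p0-a*.0578-SEAT;s=m@AX;print("axial mm",s*1e3,"lateral tool mm",(R0.inv().apply(m-s*AX)*1e3).round(1),"tilt",np.arccos(a@AX).round(4),delta(p0,target(-AX,R0.as_matrix()[:,1]))[0])
E
python3 st.py
```

```text
9.6 Ftool [ 2.5  0.3 -0.8] torq [ 0.1   0.47 -0.02]
axial mm 15.977984953744619 lateral tool mm [-0.  -0.2 -0.1] tilt 0.0032 [-0.     -0.0007  0.0003]
```

Emit:
{"fn": "apply_moves", "kwargs": {
  "plan": [
    [[0, 0.3, 0, 0, 0, 0, 0], [0, 0.3, 0, 0, 0, 0, 0], [0, 0, 0, 0, 0, 0, 0]]
  ]
}}

```text
time: 9.98
eef_pos: [0.5472, 0.2546, 0.1648]
ee_rot: [0.317, 1.05, -0.352]
wrist_force: [0.1, -1.0, -2.6]
width: 0.295
```

```bash
python3 st.py
```

```text
9.975 Ftool [ 2.5 -1.1 -0.7] torq [0.16 0.44 0.  ]
axial mm 10.002645351872733 lateral tool mm [ 0.  -0.2 -0.1] tilt 0.0032 [-0.     -0.0007  0.0003]
```

Emit:
{"fn": "apply_moves", "kwargs": {
  "plan": [
    [[0, 0.3, 0, 0, 0, 0, 0], [0, 0.3, 0, 0, 0, 0, 0], [0, 0, 0, 0, 0, 0, 0]]
  ]
}}

```text
time: 10.35
eef_pos: [0.55, 0.2539, 0.1594]
ee_rot: [0.317, 1.05, -0.351]
wrist_force: [1.7, 1.0, -4.7]
width: 0.296
```

```bash
python3 st.py
```

```text
10.35 Ftool [ 4.8  1.2 -1.2] torq [0.25 0.29 0.08]
axial mm 3.8605631944689773 lateral tool mm [-0.  -0.2 -0. ] tilt 0.0032 [ 0.     -0.0004 -0.    ]
```

Emit:
{"fn": "apply_moves", "kwargs": {
  "plan": [
    [[0, 0.3, 0, 0, 0, 0, 0], [0, 0.3, 0, 0, 0, 0, 0], [0, 0, 0, 0, 0, 0, 0]]
  ]
}}

```text
time: 10.72
eef_pos: [0.5526, 0.2532, 0.1549]
ee_rot: [0.317, 1.05, -0.352]
wrist_force: [-6.1, -0.1, 2.8]
width: 0.286
```

```bash
python3 st.py
```

```text
10.725 Ftool [-5.2 -2.5 -3.4] torq [ 0.05  0.94 -0.07]
axial mm -1.3831620588395712 lateral tool mm [-0.  -0.1  0.1] tilt 0.0032 [-0.     -0.0005  0.0005]
```

Emit:
{"fn": "apply_moves", "kwargs": {
  "plan": [
    [[0, 0.3, 0, 0, 0, 0, 0], [0, 0.3, 0, 0, 0, 0, 0], [0, 0, 0, 0, 0, 0, 0]]
  ]
}}

```text
time: 11.1
eef_pos: [0.5552, 0.2525, 0.1499]
ee_rot: [0.317, 1.05, -0.352]
wrist_force: [-8.0, 0.5, 6.6]
width: 0.293
```

```bash
python3 st.py
```

```text
11.1 Ftool [-9.5 -2.5 -3.5] torq [-0.07  1.04 -0.16]
axial mm -7.032541512941342 lateral tool mm [ 0.  -0.1  0.2] tilt 0.0032 [-0.     -0.0005  0.0007]
```

Emit:
{"fn": "apply_moves", "kwargs": {
  "plan": [
    [[0, 0.3, 0, 0, 0, 0, 0], [0, 0.2, 0, 0, 0, 0, 0], [0, 0, 0, 0, 0, 0, 0]]
  ]
}}

```text
time: 11.48
eef_pos: [0.5567, 0.2522, 0.1475]
ee_rot: [0.317, 1.051, -0.354]
wrist_force: [-24.9, 0.2, 23.4]
width: 0.292
```

```bash
python3 st.py
```

```text
11.475 Ftool [-31.9  -8.5  -8.8] torq [-0.63  2.39 -0.7 ]
axial mm -9.86160541820858 lateral tool mm [-0.   0.1  0.3] tilt 0.004 [-0.     -0.0009  0.0024]
```

Emit:
{"fn": "apply_moves", "kwargs": {
  "plan": [
    [[0, 0, 0, 0, 0, 0, 0], [0, 0, 0, 0, 0, 0, 0]]
  ]
}}

```text
time: 11.72
eef_pos: [0.5567, 0.2522, 0.1475]
ee_rot: [0.317, 1.051, -0.353]
wrist_force: [-24.1, -0.7, 22.6]
width: 0.291
```

```bash
python3 st.py; python3 chk.py 3 -0.01
```

```text
11.725 Ftool [-30.7  -9.   -8.1] torq [-0.64  2.4  -0.64]
axial mm -9.862805038839404 lateral tool mm [-0.   0.   0.3] tilt 0.0039 [-0.     -0.0008  0.0022]
11.725 0.290868214383433 [-24.07860539  -0.6871137   22.62889678] [0.55666497 0.25221654 0.14747684] [ 0.35  0.13  1.95 -0.44  0.71 -0.47]
(array([-0.    , -0.0008,  0.0022]), array([ 0.014, -0.016, -0.036]))
axis [-0.45082502  0.1313892   0.88288939]
mouth pred [0.58272265 0.24462224 0.09644583]
```

View pics/k3.png

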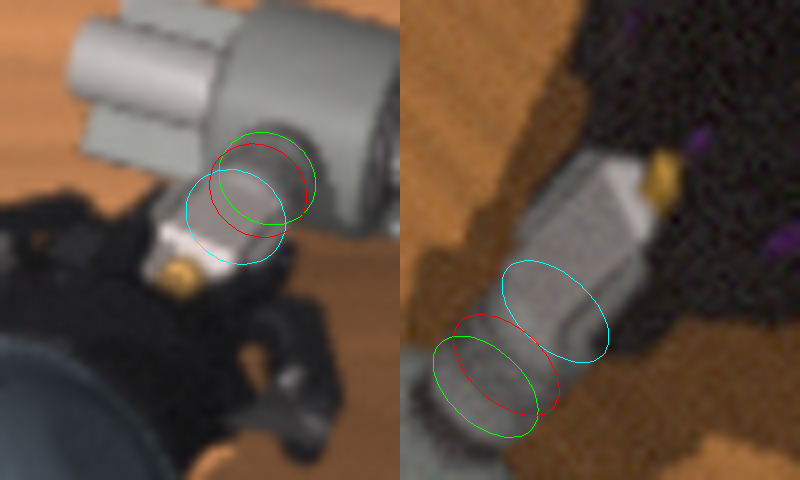

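Run:
```python
from h import *
p0,R0=pose();a=-R0.as_matrix()[:,0];m=p0-a*.0578
for n in("top","scene"):
    D=np.load(n+"_3.npz");C=cloud(n,D["d"]);P=D["p"].astype(int);c=proj(n,m+.09*a).astype(int)
    sl=np.s_[c[1]-8:c[1]+9,c[0]-8:c[0]+9];q=C[sl];p=P[sl];k=(p[...,0]-p[...,2]>60)&(p[...,0]>110)&(q[...,2]>.14)
    d=q[k]-m;s=d@a;print(n,k.sum(),"axial mm",np.percentile(s*1e3,[10,50,90]),"lat",((d-np.outer(s,a)).mean(0)*1e3).round(1))
D=np.load("top0.npz")
for n,b in(("top",(105,145,228,260)),):
    for f in("top0","top_3"):
        d=np.load(f+".npz");q=cloud(n,d["d"])[b[2]:b[3],b[0]:b[1]].reshape(-1,3);q=q[(q[:,2]>.07)&(q[:,2]<.1)];print("jar",f,q.mean(0))
        q=cloud(n,d["d"])[115:165,270:320].reshape(-1,3);q=q[(q[:,2]>.15)&(q[:,2]<.18)];print("mug",q.mean(0))
```

```text
top 15 axial mm [87.52918824 90.39733248 91.74665195] lat [ 3.4 -1.4  1.9]
scene 18 axial mm [84.81040143 88.95384361 91.3168888 ] lat [ 3.2 -2.1  2. ]
jar top0 [0.50346709 0.43941067 0.08389271]
mug [ 0.76589064 -0.01321193  0.1567425 ]
jar top_3 [0.50356664 0.43915627 0.08401641]
mug [ 0.76577971 -0.01335878  0.15686694]
```

Run:
```python
from h import *
poses={1:([0.51799115,0.26229194,0.22135961],[-0.45163355,0.13166341,0.8824352]),2:([0.54243389,0.25701907,0.17834496],[-0.45536903,0.12860516,0.88096524]),3:([0.55666497,0.25221654,0.14747684],[-0.45082502,0.1313892,0.88288939])}
for i,(p0,a) in poses.items():
  p0=np.array(p0);a=np.array(a);m=p0-a*.0578
  for n in("top","scene"):
    D=np.load(f"{n}_{i}.npz");C=cloud(n,D["d"]);P=D["p"].astype(int);c=proj(n,m+.09*a).astype(int)
    sl=np.s_[c[1]-8:c[1]+9,c[0]-8:c[0]+9];q=C[sl];p=P[sl];k=(p[...,0]-p[...,2]>60)&(p[...,0]>110)&(q[...,2]>.14)
    d=q[k]-m;s=d@a;v,u=np.nonzero(k)
    print(i,n,k.sum(),"axial",np.percentile(s*1e3,[50,90]).round(1),"lat",((d-np.outer(s,a)).mean(0)*1e3).round(1),"px err",(np.array([u.mean()+c[0]-8,v.mean()+c[1]-8])-proj(n,m+.089*a)).round(2))
```

```text
1 top 19 axial [90.8 92. ] lat [ 2.9 -1.   1.6] px err [ 0.07 -1.07]
1 scene 20 axial [88.2 91.2] lat [ 4.4 -2.1  2.6] px err [-2.23 -0.03]
2 top 20 axial [ 91.4 211.9] lat [ 40.5 -39.2  26.7] px err [ 0.25 -1.  ]
2 scene 18 axial [89.5 90.5] lat [ 3.8 -2.   2.2] px err [-1.93 -0.06]
3 top 15 axial [90.4 91.8] lat [ 3.4 -1.4  1.9] px err [ 0.24 -1.26]
3 scene 18 axial [89.  91.3] lat [ 3.3 -2.2  2. ] px err [-1.92 -0.08]
```

Emit:
{"fn": "apply_moves", "kwargs": {
  "plan": [
    [[0, 0, -0.05, -0.05, 0, 0, 0], [0, 0, 0, 0, 0, 0, 0], [0, 0, 0, 0, 0, 0, 0]]
  ]
}}

```text
time: 12.2
eef_pos: [0.5566, 0.2522, 0.1474]
ee_rot: [0.317, 1.049, -0.352]
wrist_force: [-22.7, 0.4, 20.5]
width: 0.289
```

```bash
python3 st.py
```

```text
12.2 Ftool [-28.4  -7.6  -8.4] torq [-0.46  2.12 -0.55]
axial mm -9.857308091365653 lateral tool mm [0.  0.  0.3] tilt 0.0033 [0.     0.0001 0.001 ]
```

Steady: on the stop with about 30 N of push, still gripped and aligned. Handing in.

```bash
python3 -c "
from h import *
print(ticket.finish_job())"; python3 st.py
```

```text
the job is handed in; nothing more can be done
None
the job is handed in; nothing more can be done
```

I lifted the 92 mm coupler off its post, tilted it to the nipple's axis, pushed it on and drove the nipple down to its stop. I handed the job in at 12.2 s while still gripping and pressing; no verdict was reported.

- **Push-in:** the last reading had the mouth 9.9 mm below the resting seat, where the stop is at 10 mm, with about 30 N of push.
- **Alignment:** by the tool pose, the mouth was centred within about 0.3 mm and the axes agreed within 0.004 rad. This is measured against my own seat estimate, which is good to about 2 mm.
- **Snap:** not directly observed. The forces matched the sprung nipple: about 8 N at 1.4 mm, about 12 N at 7 mm, then a hard stop. That fits the rim lying on the flange.
- **Grip:** the squeeze was set to 110 N. The stub's end was about where expected along the axis, so the coupler had not slid in the fingers.
- **Bystanders:** the mug and jar had moved less than 0.5 mm. I did not re-measure the wrench, but the arm was not taken near it after the lift.

**Did not agree:** both cameras put the brass stub about 4 mm off the predicted axis, and this was already so before contact. It could be that they see only one side of the stub, or a tilt of up to about 0.05 rad in the grip, which is inside the 0.12 limit. About 8 N of sideways force on each cross axis also remained.

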